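# Cue the next squash half and its seed bowl

## Robot

A 6-joint arm with a two-finger parallel gripper is mounted at the origin on the work surface. World frame = base frame: x ahead of the robot, y to its left, z up, the work surface at z = 0. Lengths are in m, angles in degrees, forces in N, time in s.
With the tool pointing down it reaches from about 0.35 to 0.925 m from the base axis. Payload 6.4 kg.
Tool frame: the origin (TCP) lies at the very end of the fingers, on their centre line; the grasp point (between the pads) lies r.grip_depth behind it (r.grip_depth is the distance from the TCP to the grasp point, in m); y points along the fingers, x is the direction in which the jaws open and shut, and the axes are right-handed (so a half turn about y gives the same grasp; the last joint's range is limited). The gripper opens to 85 mm and grips with 20 to 120 N. Pads are 22 mm wide; open, the fingers measure 114 mm over their backs; the gripper's body (76 mm by 85 mm) begins 54 mm behind the grasp point. The pads swing forward as they close: fully open they stand 13 mm farther back than shut.
Start: joints at [60.556, 14.043, 89.255, -0, 76.702, -9.975], TCP at [0.217, 0.613, 0.231] pointing down, gripper open.
Joint ranges: [-179.41, 179.41], [-58.25, 129.5], [7.25, 145.43], [-54.29, 234.29], [11.92, 165.04], [-157.13, 157.13]. Speed limits (degrees/s): [147.25, 147.25, 180, 180, 180, 180].

## Interface

Orientations are given as a 3x3 rotation matrix whose columns are the frame's x, y, z axes.
In Python, from station import r gives the robot as it stands. The module is installed in compiled form; this text tells all that it offers.
- The arm moves only by the tool carry_out, never from a script. Its argument "increments" is a list of rows, each an object with "hand": the closure in counts, from 0 (fully open) to 255 (shut); "travel": the shift along the world's x, y, z in mm, a list of three; "roll": the turn about the world's z in rad. A call has 1 to 20 rows; each row shifts and turns the pose as measured when the row begins; what a row does not reach is not made up. A row lasts 1/10 s, in which the tool goes at most 50 mm and 8.59 degrees, less where a joint would pass 70% of its speed; a pose out of reach is approached as far as the arm can. A call with a gripper value outside its range is refused whole. The fingers move at their own pace and stop on an object; "newtons" is the grip in N (left out, the last holds). Time passes only in rows, so rows that do not move let the fingers close. It gives the time, the measured TCP pose, the force and the opening at its end, in the units of the state.
- r.sense(): the state, without advancing time (a new reading comes with each control period).
- r.snapshot(name): name is "scene" or "side" or "wrist"; returns the picture (384x512x3 uint8, blue, green, red); there is no depth.
- r.camera_params(name): a dict with "fx", "fy", "cx", "cy" (pixels), "R" (3x3) and "t" (3): a world point X has camera coordinates R X + t. Camera axes: x right, y down, z forward; pixel columns grow to the right and rows downward; lengths in m; the calibration is good to about 2 mm. The wrist camera is an equidistant fisheye: a pixel r from the principal point sees the ray r / f radians off the axis. A picture is of the moment at which its call begins: read the wrist's pose just before it. camera_params takes no time and is no camera call; for the wrist camera it gives the pose at the moment of the call.
- r.hand_in(): hands the job in, once; it reports no verdict.
Trained networks look in the newest picture that a camera, given by its name, has taken for a name from the list of things; names that differ only in an ending like _2 or _b are one class to them, and where a whole thing is asked for, a point or a joint stands for the part that bears it (a point fixed in the world has none). Each returns a list of dicts, best first, with "score" (0 to 1); they miss things now and then, are a little off and sometimes report something else, mostly with a low value. They report only what shows in the picture. A call takes as long as a camera call. They do not tell look-alikes from the thing itself.
- r.find_in(camera, query): "xyz" ([x, y, z] in m, in world coordinates, good to about 4 mm: the middle of the surface that is visible of it).
- r.masks_of(camera, query): "pixels" (384x512 bool, what is visible of it).
The state is a dict: "time": time; "q": joint angles; "qvel": joint speeds; "tau": joint torques, N m; "ee_pos": TCP position; "tool_rot": TCP orientation; "ft_force": force on the tool from outside, world axes, zero at the start; "ft_torque": the same for the moment, N m; "finger_gap": finger opening in m.
Only numpy, scipy, OpenCV 4.12 (cv2) and the standard library are available. Lean on these libraries where they do the work, as an engineer would, in place of code of your own. Each camera call takes 0.05 s, during which the arm holds its last target. There are 200 camera calls.

## Task

Cue the kitchen helper for the next piece of squash: first press down the plunger of the counter bell for attention, then point at the squash half that still has its seeds, then point at the bowl with the two lugs, where the seeds go, and finish while still pointing at that bowl. To point, hold the fingertips still for two seconds over the middle of the thing and about 3 cm above its top edge. Touch nothing but the bell, and keep the fingertips at least 4 cm above the other squash halves and bowls when crossing them, so as not to point at the wrong one.

Things in the scene. Friction and masses are not known exactly. Their poses are not given: they have to be found in the camera images.
- bell_top (a point): Centre of the top of the counter bell's plunger, 63 mm above the table at rest: a round steel cap 24 mm across, 8 mm thick, above a steel dome 68 mm across on a black base disc 74 mm across. Pressed straight down.
- bell (a joint): Travel of the bell's plunger in m: 0 at rest, 0.006 fully down; it takes about 1.5 N to start and 5 N fully down, and springs back up.
- bell_base: The counter bell, fixed to the table; origin at the centre of its underside. It stands to the far left or the far right of the squash and bowls.
- squash_seeds: The squash half that still has its seeds: cut face up, green skin, orange flesh, round, 124 mm across, its top edge 55 mm above the table; its hollow is filled almost to the edge by a mound of seeds. Origin at the centre of its underside, z up.
- squash_clean1: A squash half of the same size (124 mm across, 55 mm high), cut face up, its hollow already scooped empty. Origin at the centre of its underside, z up.
- squash_clean2: Another squash half of the same size (124 mm across, 55 mm high), cut face up, its hollow already scooped empty. Origin at the centre of its underside, z up.
- bowl_lugs: The bowl with two lugs: white ceramic, empty, 120 mm across the rim and 60 mm high, with a flat lug standing out 26 mm at the rim on each of two opposite sides (its +y and -y). Origin at the centre of its underside, z up.
- bowl_plain: A white ceramic bowl of the same size (120 mm across, 60 mm high) without lugs, empty. Origin at the centre of its underside, z up.
- bowl_small: A smaller white ceramic bowl without lugs, 94 mm across and 45 mm high, empty. Origin at the centre of its underside, z up.
- jar: A glass jar with white lid, 72 mm across, 100 mm high; bystander. Origin at the centre of its underside.
- shaker1: A glass shaker with steel cap, 38 mm across, 85 mm high, between the squash and bowls; bystander. Origin at the centre of its underside.
- shaker2: A wooden shaker, 36 mm across, 80 mm high, between the squash and bowls; bystander. Origin at the centre of its underside.
- tumbler: A white tumbler, 72 mm across, 85 mm high; bystander. Origin at the centre of its underside.
- bottle: A white plastic bottle, 56 mm across, 150 mm high; bystander. Origin at the centre of its underside.
Mind the look-alikes: they are no part of the job. Leave any orange, pink or red look-alike of the bell_base alone.

How it is judged (in metres and radians):
On the way, in this order (a step that is already met when the one before it is completed fails the run):
1. the bell's plunger is pressed down (4 mm or more of its 6 mm) (value of joint bell above 0.004 m), for 0.02 s.
2. the fingertips point at the squash half with seeds for 1.5 s, grasp point within 35 mm of its middle and 15 to 90 mm above its top edge (the fingertips 19 mm lower) (horizontal distance between the grasp point and squash_seeds below 0.035 m and z of the grasp point in the frame of squash_seeds between 0.07 and 0.145 m), for 1.5 s.
3. the fingertips point at the bowl with lugs for 1.5 s, grasp point within 35 mm of its middle and 15 to 90 mm above its rim (horizontal distance between the grasp point and bowl_lugs below 0.035 m and z of the grasp point in the frame of bowl_lugs between 0.075 and 0.15 m), for 1.5 s.
At the end, for the whole second after the job is handed in: The fingertips still point at the bowl with lugs without contact (grasp point within 35 mm of its middle, 15 to 90 mm above its rim); the bell's plunger is up again (less than 2 mm down); every squash half, bowl and bystander is within 12 mm of where it began (all of step 3 and value of joint bell below 0.002 m and distance of each of squash_seeds, squash_clean1, squash_clean2, bowl_lugs, bowl_plain, bowl_small, jar, shaker1, shaker2, tumbler, bottle from where it was at the start of the episode below 0.012 m); the robot touches nothing.
It fails at once if the robot touches, lifts or carries anything but the bell (contact force between any of the fingers, the arm and squash_seeds above 0.5 N or contact force between any of the fingers, the arm and squash_clean1 above 0.5 N or contact force between any of the fingers, the arm and squash_clean2 above 0.5 N or contact force between any of the fingers, the arm and bowl_lugs above 0.5 N or contact force between any of the fingers, the arm and bowl_plain above 0.5 N or contact force between any of the fingers, the arm and bowl_small above 0.5 N or contact force between any of the fingers, the arm and jar above 0.5 N or contact force between any of the fingers, the arm and shaker1 above 0.5 N or contact force between any of the fingers, the arm and shaker2 above 0.5 N or contact force between any of the fingers, the arm and tumbler above 0.5 N or contact force between any of the fingers, the arm and bottle above 0.5 N).
It fails at once if the robot touches the table or the equipment around it ((contact force between the fingers and anything else above 1 N and contact force between the fingers and bell_base below 0.1 N) or (contact force between the arm and anything else above 1 N and contact force between the arm and bell_base below 0.1 N)).
It fails at once if a squash half, bowl or bystander is shifted by more than 20 mm (distance of any of squash_seeds, squash_clean1, squash_clean2, bowl_lugs, bowl_plain, bowl_small, jar, shaker1, shaker2, tumbler, bottle from where it was at the start of the episode above 0.02 m).
It fails at once if the fingertips come low (within about 36 mm) over another squash half or bowl ((horizontal distance between the grasp point and squash_clean1 below 0.045 m and z of the grasp point in the frame of squash_clean1 below 0.11 m) or (horizontal distance between the grasp point and squash_clean2 below 0.045 m and z of the grasp point in the frame of squash_clean2 below 0.11 m) or (horizontal distance between the grasp point and bowl_plain below 0.045 m and z of the grasp point in the frame of bowl_plain below 0.115 m) or (horizontal distance between the grasp point and bowl_small below 0.045 m and z of the grasp point in the frame of bowl_small below 0.1 m)).
It also fails if it takes over 58 s, if anything falls off the work surface, if the arm or the gripper's body presses on something with over 40 N, if the wrist force passes 120 N, or if a joint passes its speed limit or range.

## Working session

There is one attempt and no reset: what is moved stays moved. The work goes in short steps, Python scripts to look and compute and a tool call to move; the robot and the scene stay as the last step left them, time stands still between calls to the robot, and variables do not carry over. Pictures are saved under pics/ and viewed, about 8 in all and at most 12, crops included, and the job is handed in when it is done.

Besides the shell and the picture viewer there is one more tool, called after ">>>" as a command line: name --argument value ..., lists and objects as JSON in quotes. carry_out: Moves the arm, as the interface text tells. Its arguments: {"type":"object","properties":{"increments":{"type":"array"},"newtons":{"type":"number"}},"required":["increments"]}

```bash
mkdir -p pics; python3 - <<'E'
from station import r
import cv2,numpy as np
s=r.sense();print(s['time'],s['ee_pos'],s['tool_rot'],s['finger_gap'],r.grip_depth)
for c in("scene","side"):
    im=r.snapshot(c);cv2.imwrite(f"pics/{c}0.png",im)
    P=r.camera_params(c);print(c,(-np.array(P['R']).T@np.array(P['t'])).round(3))
    for n in("bell_top","bell_base","squash_seeds","squash_clean1","bowl_lugs","bowl_plain","bowl_small","jar","shaker1","shaker2","tumbler","bottle"):
        print(c,n,[(np.round(d['xyz'],3).tolist(),round(d['score'],2)) for d in r.find_in(c,n)])
print(r.sense()['time'])
E
```

```text
0.0 [0.21638237 0.61234368 0.23018782] [[ 3.33335349e-01 -9.23773463e-04 -9.42807876e-01]
 [ 9.42806508e-01 -1.63864298e-03  3.33336471e-01]
 [-1.85285289e-03 -9.99998231e-01  3.24722004e-04]] 0.08547939332604726 0.0187
scene [0.887 0.619 0.825]
scene bell_top [([0.614, 0.376, 0.052], 0.5), ([0.283, 0.357, 0.062], 0.46), ([0.483, 0.376, 0.061], 0.45)]
scene bell_base [([0.484, 0.382, 0.029], 0.91), ([0.37, 0.439, 0.03], 0.76), ([0.296, 0.36, 0.03], 0.67), ([0.269, 0.468, 0.027], 0.56)]
scene squash_seeds [([0.647, -0.174, 0.051], 0.66), ([0.615, 0.378, 0.047], 0.49), ([0.438, -0.22, 0.051], 0.44)]
scene squash_clean1 [([0.638, -0.023, 0.047], 0.71), ([0.441, -0.22, 0.047], 0.67), ([0.428, -0.018, 0.041], 0.15)]
scene bowl_lugs [([0.426, -0.016, 0.042], 0.59)]
scene bowl_plain [([0.431, 0.193, 0.026], 0.81)]
scene bowl_small [([0.43, 0.196, 0.028], 0.74), ([0.642, 0.198, 0.022], 0.7)]
scene jar [([0.555, 0.118, 0.059], 0.72), ([0.433, -0.333, 0.075], 0.63), ([0.549, -0.088, 0.054], 0.37)]
scene shaker1 [([0.547, -0.084, 0.053], 0.85), ([0.559, 0.117, 0.06], 0.74), ([0.644, 0.197, 0.02
[... 316 characters left out ...]
0.03], 0.87), ([0.249, 0.448, 0.028], 0.59), ([0.47, 0.362, 0.029], 0.55)]
side squash_seeds [([0.635, -0.199, 0.05], 0.71)]
side squash_clean1 [([0.441, -0.211, 0.045], 0.81), ([0.643, -0.014, 0.047], 0.79)]
side bowl_lugs [([0.443, 0.02, 0.039], 0.58), ([0.447, 0.23, 0.041], 0.31)]
side bowl_plain [([0.446, 0.233, 0.041], 0.7)]
side bowl_small [([0.655, 0.226, 0.029], 0.56)]
side jar [([0.406, -0.376, 0.075], 0.87)]
side shaker1 [([0.538, -0.109, 0.056], 0.89), ([0.542, 0.086, 0.051], 0.76)]
side shaker2 [([0.538, -0.109, 0.056], 0.89), ([0.542, 0.086, 0.051], 0.76)]
side tumbler [([0.619, 0.356, 0.062], 0.7)]
side bottle [([0.624, -0.404, 0.082], 0.67), ([0.647, -0.016, 0.045], 0.37)]
1.3
```

View pics/scene0.png

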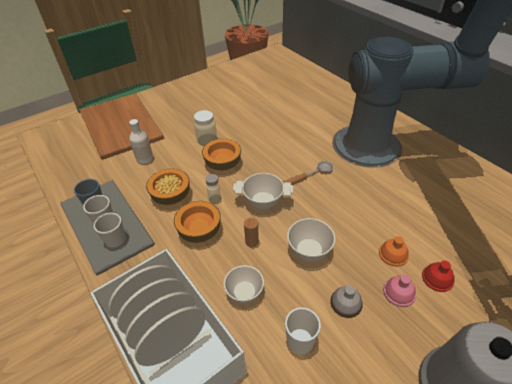

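View pics/side0.png

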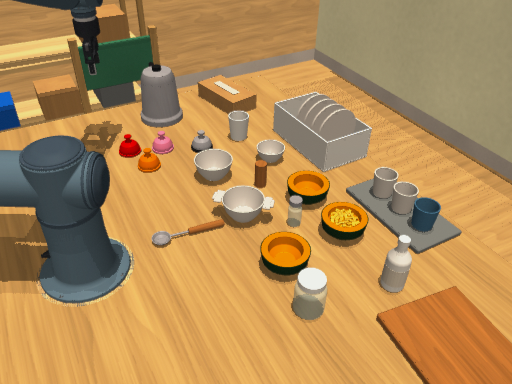

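The scene picture shows the grey bell at (347,300), with orange, pink and red look-alikes to its right. The seeded squash is at (168,184) and the lugged bowl at (264,192). The side picture agrees: bell (202,140), seeds (344,218), lugged bowl (243,204). A large grey kettle-like thing stands at scene (490,370) and side (160,95). I'll triangulate these and view a crop of the bell.

```bash
cat > h.py <<'E'
import numpy as np,cv2
from station import r
def ray(c,u,v):
    P=r.camera_params(c);R=np.array(P['R']);t=np.array(P['t'])
    return -R.T@t, R.T@np.array([(u-P['cx'])/P['fx'],(v-P['cy'])/P['fy'],1])
def atz(c,u,v,z):
    o,d=ray(c,u,v);return (o+d*(z-o[2])/d[2]).round(4)
def tri(a,b):
    A=np.zeros((3,3));y=np.zeros(3)
    for c,(u,v) in(("scene",a),("side",b)):
        o,d=ray(c,u,v);d/=np.linalg.norm(d);M=np.eye(3)-np.outer(d,d);A+=M;y+=M@o
    return np.linalg.solve(A,y).round(4)
E
python3 - <<'E'
from h import *
for n,a,b,z in(("bell",(348,290),(201,133),.063),("seeds",(168,183),(344,217),.055),("lugs",(264,187),(243,202),.06),("kettletop",(501,348),(156,68),.2)):
    print(n,tri(a,b),atz("scene",*a,z),atz("side",*b,z))
S=cv2.imread("pics/scene0.png");D=cv2.imread("pics/side0.png")
f=lambda im,x,y:cv2.resize(im[y:y+60,x:x+80],None,fx=5,fy=5,interpolation=cv2.INTER_CUBIC)
cv2.imwrite("pics/crop.png",np.vstack([np.hstack([f(S,310,265),f(D,160,110)]),np.hstack([f(S,228,160),f(D,203,175)])]))
E
```

```text
bell [0.4776 0.3732 0.0566] [0.4814 0.3751 0.063 ] [0.4733 0.3637 0.063 ]
seeds [ 0.6425 -0.1874  0.0508] [ 0.6439 -0.183   0.055 ] [ 0.639 -0.191  0.055]
lugs [ 0.4327 -0.0063  0.0514] [0.4353 0.0018 0.06  ] [ 0.43   -0.0173  0.06  ]
kettletop [0.4293 0.64   0.1942] [0.4326 0.6402 0.2   ] [0.4256 0.6257 0.2   ]
```

View pics/crop.png

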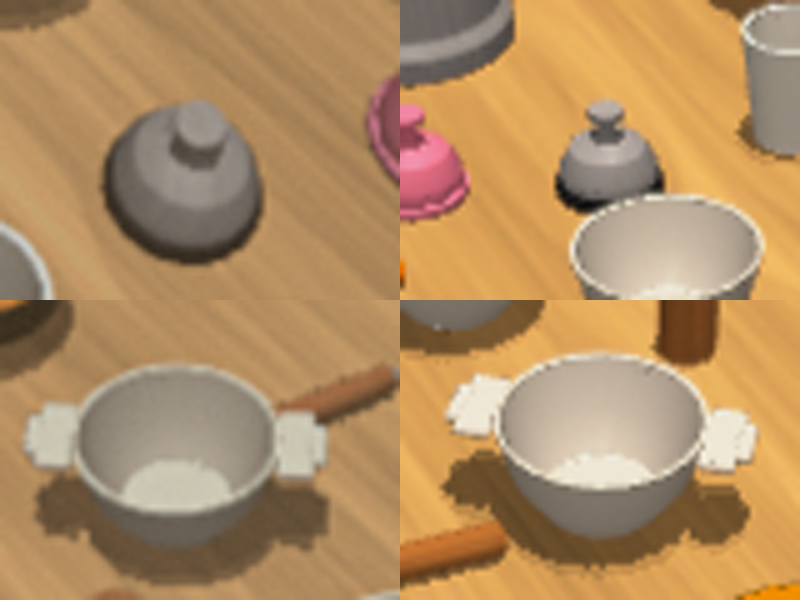

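The crop shows the steel cap centre at scene (350,288) and side (201,131). The lugged bowl's rim centre is at scene (263.5,188) and side (243.4,199). I'll move toward the bell with the fingers shut, going round the kettle at (0.43,0.64).

>>> carry_out --increments '[{"hand":255,"travel":[0,-40,0],"roll":0},{"hand":255,"travel":[0,-40,0],"roll":0},{"hand":255,"travel":[0,-40,0],"roll":0},{"hand":255,"travel":[0,-40,0],"roll":0},{"hand":255,"travel":[0,-40,0],"roll":0},{"hand":255,"travel":[0,-35,0],"roll":0},{"hand":255,"travel":[40,0,0],"roll":0},{"hand":255,"travel":[40,0,0],"roll":0},{"hand":255,"travel":[40,0,0],"roll":0},{"hand":255,"travel":[40,0,0],"roll":0},{"hand":255,"travel":[40,0,0],"roll":0},{"hand":255,"travel":[0,0,0],"roll":0},{"hand":255,"travel":[0,0,0],"roll":0}]' --newtons 20

```text
time: 2.6
ee_pos: [0.4203, 0.366, 0.2294]
tool_rot: [[0.331, 0.003, -0.944], [0.944, 0.002, 0.331], [0.002, -1.0, -0.002]]
ft_force: [-0.4, 0.3, -0.3]
finger_gap: 0.0002
```

```bash
python3 - <<'E'
from h import *
for n,a,b,z in(("bell",(350.2,288),(201.2,131.2),.063),("lugs",(263.5,188),(243.4,199),.06)):
    print(n,tri(a,b),atz("scene",*a,z),atz("side",*b,z))
s=r.sense();print(s['time'],s['ee_pos'],s['finger_gap'],s['ft_force'],s['q'])
P=r.camera_params("wrist");im=r.snapshot("wrist");cv2.imwrite("pics/w1.png",im)
R=np.array(P['R']);t=np.array(P['t']);print(R.round(3),-R.T@t,P['fx'],P['cx'],P['cy'])
def proj(X):
    c=R@np.array(X)+t;th=np.arctan2(np.hypot(c[0],c[1]),c[2]);k=P['fx']*th/np.hypot(c[0],c[1]);return (P['cx']+k*c[0],P['cy']+k*c[1])
print(proj([.484,.376,.063]))
for n in("bell_top","bell_base","bowl_lugs","squash_seeds"):print(n,[(np.round(d['xyz'],3).tolist(),round(d['score'],2)) for d in r.find_in("wrist",n)])
E
```

```text
bell [0.4766 0.374  0.0642] [0.4739 0.3745 0.063 ] [0.4786 0.374  0.063 ]
lugs [ 4.38e-01 -3.00e-04  5.56e-02] [0.4388 0.0042 0.06  ] [ 0.437  -0.0063  0.06  ]
2.6 [0.42025104 0.36596925 0.22938231] 0.00020976939192747914 [-0.36868165  0.31629618 -0.26816648] [ 2.93925630e+01  1.63996646e+00  1.03186463e+02  1.28114059e-03
  7.49857415e+01 -4.12574832e+01]
[[ 0.332  0.943  0.003]
 [ 0.905 -0.319  0.282]
 [ 0.267 -0.091 -0.959]] [0.3529627  0.38893768 0.37166452] 297.3186396354542 252.51824484953767 189.6526426427699
(np.float64(279.3813002825445), np.float64(221.2389346867614))
bell_top [([0.284, 0.353, 0.063], 0.92), ([0.358, 0.435, 0.059], 0.87)]
bell_base [([0.461, 0.382, 0.031], 0.89), ([0.357, 0.426, 0.037], 0.86), ([0.287, 0.354, 0.034], 0.84), ([0.26, 0.454, 0.038], 0.59)]
bowl_lugs [([0.44, -0.021, 0.043], 0.96)]
squash_seeds [([0.635, -0.173, 0.053], 0.76)]
```

View pics/w1.png

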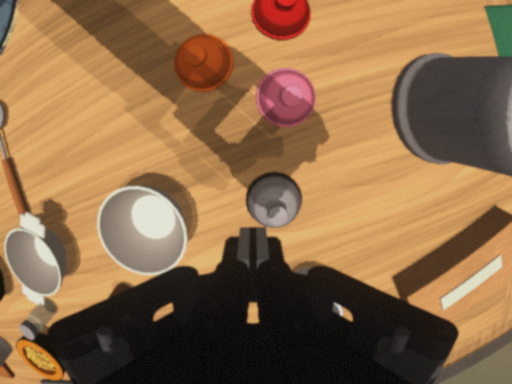

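The wrist picture shows the steel bell's cap at (275,210), about (0.474,0.376), which agrees with the triangulation. I'll go above (0.475,0.375) and down to about 15 mm over the cap.

>>> carry_out --increments '[{"hand":255,"travel":[28,5,0],"roll":0},{"hand":255,"travel":[27,4,0],"roll":0},{"hand":255,"travel":[0,0,0],"roll":0},{"hand":255,"travel":[0,0,-40],"roll":0},{"hand":255,"travel":[0,0,-40],"roll":0},{"hand":255,"travel":[0,0,-40],"roll":0},{"hand":255,"travel":[0,0,-25],"roll":0},{"hand":255,"travel":[0,0,0],"roll":0},{"hand":255,"travel":[0,0,0],"roll":0}]'

```text
time: 3.75
ee_pos: [0.4669, 0.3789, 0.0856]
tool_rot: [[0.32, 0.009, -0.947], [0.947, 0.006, 0.32], [0.008, -1.0, -0.006]]
ft_force: [0.3, -0.3, 0.5]
finger_gap: -0.0001
```

```bash
python3 - <<'E'
from h import *
for c,x,y in(("scene",300,235),("side",150,80)):
    im=r.snapshot(c);cv2.imwrite(f"pics/{c}1.png",cv2.resize(im[y:y+90,x:x+100],None,fx=4,fy=4,interpolation=cv2.INTER_CUBIC))
cv2.imwrite("pics/p1.png",np.hstack([cv2.imread("pics/scene1.png"),cv2.imread("pics/side1.png")]))
E
```

```text
(no output)
```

View pics/p1.png

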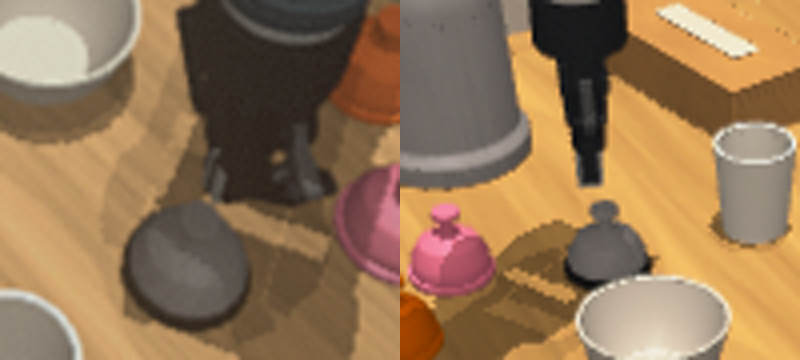

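The scene crop shows the fingertips up and to the right of the cap at (205,210). In the side crop the tip is at (590,185) and the cap at (604,208). I'll check that offset by projection.

```bash
python3 - <<'E'
from h import *
s=r.sense();e=np.array(s['ee_pos']);print(e,s['finger_gap'])
for c,x,y,o in(("scene",300,235,0),("side",150,80,400)):
    P=r.camera_params(c)
    for X in(e,e+[0,0,.05],[.4766,.374,.063],[.475,.375,.063]):
        p=np.array(P['R'])@X+P['t'];u=P['fx']*p[0]/p[2]+P['cx'];v=P['fy']*p[1]/p[2]+P['cy'];print(c,np.round(X,3),((u-x)*4+o).round(),((v-y)*4).round())
E
```

```text
[0.46767569 0.37912384 0.08644223] -9.025620945305379e-05
scene [0.468 0.379 0.086] 222.0 190.0
scene [0.468 0.379 0.136] 237.0 139.0
scene [0.477 0.374 0.063] 197.0 214.0
scene [0.475 0.375 0.063] 200.0 214.0
side [0.468 0.379 0.086] 589.0 181.0
side [0.468 0.379 0.136] 585.0 127.0
side [0.477 0.374 0.063] 603.0 205.0
side [0.475 0.375 0.063] 600.0 205.0
```

>>> carry_out --increments '[{"hand":255,"travel":[7,-4,0],"roll":0},{"hand":255,"travel":[0,0,0],"roll":0},{"hand":255,"travel":[0,0,-8],"roll":0},{"hand":255,"travel":[0,0,-8],"roll":0},{"hand":255,"travel":[0,0,0],"roll":0}]'

```text
time: 4.35
ee_pos: [0.4786, 0.3764, 0.0752]
tool_rot: [[0.32, 0.019, -0.947], [0.947, 0.011, 0.321], [0.017, -1.0, -0.015]]
ft_force: [-0.3, -0.1, 0.6]
finger_gap: 0.0001
```

>>> carry_out --increments '[{"hand":255,"travel":[-3,-1,-6],"roll":0},{"hand":255,"travel":[0,0,-6],"roll":0},{"hand":255,"travel":[0,0,-5],"roll":0},{"hand":255,"travel":[0,0,-5],"roll":0},{"hand":255,"travel":[0,0,0],"roll":0}]'

```text
time: 4.85
ee_pos: [0.4765, 0.3761, 0.0583]
tool_rot: [[0.319, 0.018, -0.948], [0.948, 0.01, 0.319], [0.015, -1.0, -0.014]]
ft_force: [-2.7, -2.2, 4.4]
finger_gap: 0.0006
```

>>> carry_out --increments '[{"hand":255,"travel":[0,0,-3],"roll":0},{"hand":255,"travel":[0,0,-2],"roll":0},{"hand":255,"travel":[0,0,0],"roll":0}]'

```text
time: 5.15
ee_pos: [0.477, 0.3765, 0.0577]
tool_rot: [[0.318, 0.017, -0.948], [0.948, 0.008, 0.318], [0.013, -1.0, -0.014]]
ft_force: [-1.6, -1.3, 4.2]
finger_gap: -0.0
```

>>> carry_out --increments '[{"hand":255,"travel":[0,0,-5],"roll":0},{"hand":255,"travel":[0,0,-5],"roll":0}]'

```text
time: 5.35
ee_pos: [0.4778, 0.377, 0.0563]
tool_rot: [[0.317, 0.014, -0.948], [0.948, 0.005, 0.317], [0.009, -1.0, -0.012]]
ft_force: [-19.4, -14.1, 43.7]
finger_gap: 0.0001
```

The force rose to 44 N with the travel stopped at about 6 mm, so the plunger is fully down. Retracting straight up.

>>> carry_out --increments '[{"hand":255,"travel":[0,0,10],"roll":0},{"hand":255,"travel":[0,0,30],"roll":0},{"hand":255,"travel":[0,0,40],"roll":0},{"hand":255,"travel":[0,0,40],"roll":0},{"hand":255,"travel":[0,0,35],"roll":0},{"hand":255,"travel":[0,0,0],"roll":0},{"hand":255,"travel":[0,0,0],"roll":0}]'

```text
time: 6.05
ee_pos: [0.4765, 0.3766, 0.2166]
tool_rot: [[0.316, 0.013, -0.949], [0.949, 0.004, 0.316], [0.008, -1.0, -0.011]]
ft_force: [-0.3, -0.9, -0.9]
finger_gap: 0.0002
```

>>> carry_out --increments '[{"hand":255,"travel":[12,-40,0],"roll":0},{"hand":255,"travel":[12,-40,0],"roll":0},{"hand":255,"travel":[12,-40,0],"roll":0},{"hand":255,"travel":[12,-40,0],"roll":0},{"hand":255,"travel":[12,-40,0],"roll":0},{"hand":255,"travel":[12,-40,0],"roll":0},{"hand":255,"travel":[12,-40,0],"roll":0},{"hand":255,"travel":[12,-40,0],"roll":0},{"hand":255,"travel":[12,-40,0],"roll":0},{"hand":255,"travel":[12,-40,0],"roll":0},{"hand":255,"travel":[0,0,0],"roll":0},{"hand":255,"travel":[0,0,0],"roll":0}]'

```text
time: 7.25
ee_pos: [0.5886, -0.0386, 0.1935]
tool_rot: [[0.313, -0.018, -0.949], [0.95, 0.006, 0.313], [0.001, -1.0, 0.019]]
ft_force: [-0.0, 0.6, -0.3]
finger_gap: 0.0005
```

```bash
python3 - <<'E'
from h import *
s=r.sense();print(s['time'],s['ee_pos'],s['ft_force'],s['q'])
r.snapshot("wrist")
for n in("squash_seeds","bowl_lugs"):print(n,[(np.round(d['xyz'],3).tolist(),round(d['score'],2)) for d in r.find_in("wrist",n)])
im=r.snapshot("scene");cv2.imwrite("pics/s2.png",im)
E
```

```text
7.25 [ 0.58863204 -0.03858632  0.19345586] [-0.04209866  0.63807362 -0.28639178] [-14.79827334   8.79381712  99.42939547   0.10377488  72.85548759
 -86.56539605]
squash_seeds [([0.624, -0.179, 0.055], 0.88)]
bowl_lugs [([0.45, -0.009, 0.025], 0.95)]
```

View pics/s2.png

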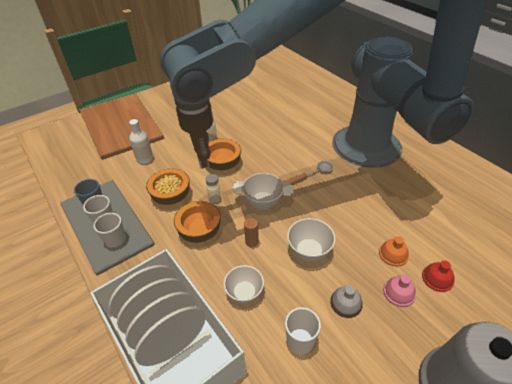

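The picture shows everything undisturbed: bell back up at (347,300), seeds at (168,184), gripper near (203,155). I'll move over the seeds at (0.642,-0.186), then down.

>>> carry_out --increments '[{"hand":255,"travel":[13,-37,5],"roll":0},{"hand":255,"travel":[13,-37,3],"roll":0},{"hand":255,"travel":[13,-37,3],"roll":0},{"hand":255,"travel":[13,-36,3],"roll":0},{"hand":255,"travel":[0,0,0],"roll":0},{"hand":255,"travel":[0,0,0],"roll":0}]'

```text
time: 8.05
ee_pos: [0.6424, -0.1796, 0.2097]
tool_rot: [[0.297, -0.015, -0.955], [0.955, 0.006, 0.297], [0.001, -1.0, 0.016]]
ft_force: [-1.1, -0.2, -0.8]
finger_gap: 0.0001
```

>>> carry_out --increments '[{"hand":255,"travel":[0,-5,-35],"roll":0},{"hand":255,"travel":[0,0,-35],"roll":0},{"hand":255,"travel":[0,0,-30],"roll":0},{"hand":255,"travel":[0,0,-15],"roll":0},{"hand":255,"travel":[0,0,0],"roll":0},{"hand":255,"travel":[0,0,0],"roll":0}]'

```text
time: 8.65
ee_pos: [0.643, -0.1751, 0.0947]
tool_rot: [[0.287, -0.011, -0.958], [0.958, 0.005, 0.287], [0.002, -1.0, 0.012]]
ft_force: [0.0, -0.5, 1.0]
finger_gap: 0.0001
```

```bash
python3 - <<'E'
from h import *
print(r.sense()['ee_pos'])
f=lambda c,x,y:cv2.resize(r.snapshot(c)[y:y+100,x:x+100],None,fx=4,fy=4,interpolation=cv2.INTER_CUBIC)
cv2.imwrite("pics/p3.png",np.hstack([f("scene",125,120),f("side",295,150)]))
E
```

```text
[ 0.64296637 -0.1750782   0.09465266]
```

View pics/p3.png

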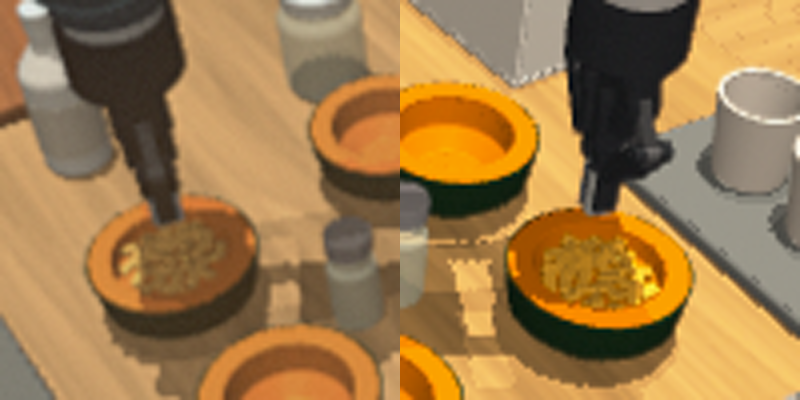

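The crops show the tips over the seeded squash: the rim centre is at scene (168,183) and side (345,217), the tips about 11 mm toward +y of it. I'll shift by that and hold for 2 s.

>>> carry_out --increments '[{"hand":255,"travel":[0,-10,-6],"roll":0},{"hand":255,"travel":[0,0,0],"roll":0},{"hand":255,"travel":[0,0,0],"roll":0},{"hand":255,"travel":[0,0,0],"roll":0},{"hand":255,"travel":[0,0,0],"roll":0}]'

```text
time: 9.25
ee_pos: [0.646, -0.1883, 0.0938]
tool_rot: [[0.288, -0.002, -0.958], [0.958, 0.001, 0.288], [0.0, -1.0, 0.002]]
ft_force: [-0.2, -0.1, 0.2]
finger_gap: 0.0002
```

>>> carry_out --increments '[{"hand":255,"travel":[0,0,0],"roll":0},{"hand":255,"travel":[0,0,0],"roll":0},{"hand":255,"travel":[0,0,0],"roll":0},{"hand":255,"travel":[0,0,0],"roll":0},{"hand":255,"travel":[0,0,0],"roll":0},{"hand":255,"travel":[0,0,0],"roll":0},{"hand":255,"travel":[0,0,0],"roll":0},{"hand":255,"travel":[0,0,0],"roll":0},{"hand":255,"travel":[0,0,0],"roll":0},{"hand":255,"travel":[0,0,0],"roll":0},{"hand":255,"travel":[0,0,0],"roll":0},{"hand":255,"travel":[0,0,0],"roll":0},{"hand":255,"travel":[0,0,0],"roll":0},{"hand":255,"travel":[0,0,0],"roll":0},{"hand":255,"travel":[0,0,0],"roll":0},{"hand":255,"travel":[0,0,0],"roll":0},{"hand":255,"travel":[0,0,0],"roll":0},{"hand":255,"travel":[0,0,0],"roll":0},{"hand":255,"travel":[0,0,0],"roll":0},{"hand":255,"travel":[0,0,0],"roll":0}]'

```text
time: 11.25
ee_pos: [0.646, -0.1881, 0.0938]
tool_rot: [[0.288, -0.002, -0.958], [0.958, 0.001, 0.288], [0.0, -1.0, 0.003]]
ft_force: [-0.1, 0.6, -0.4]
finger_gap: 0.0002
```

>>> carry_out --increments '[{"hand":255,"travel":[0,0,35],"roll":0},{"hand":255,"travel":[0,0,40],"roll":0},{"hand":255,"travel":[0,0,35],"roll":0},{"hand":255,"travel":[0,0,0],"roll":0},{"hand":255,"travel":[-30,27,2],"roll":0},{"hand":255,"travel":[-30,27,2],"roll":0},{"hand":255,"travel":[-30,27,2],"roll":0},{"hand":255,"travel":[-30,27,2],"roll":0},{"hand":255,"travel":[-30,27,2],"roll":0},{"hand":255,"travel":[-30,27,2],"roll":0},{"hand":255,"travel":[-25,22,0],"roll":0},{"hand":255,"travel":[0,0,0],"roll":0},{"hand":255,"travel":[0,0,0],"roll":0}]'

```text
time: 12.55
ee_pos: [0.4292, 0.0023, 0.2121]
tool_rot: [[0.289, -0.01, -0.957], [0.957, 0.004, 0.289], [0.001, -1.0, 0.011]]
ft_force: [0.6, -0.2, -0.4]
finger_gap: -0.0001
```

Now down to about 0.10 over the bowl.

>>> carry_out --increments '[{"hand":255,"travel":[8,-3,-35],"roll":0},{"hand":255,"travel":[0,0,-35],"roll":0},{"hand":255,"travel":[0,0,-30],"roll":0},{"hand":255,"travel":[0,0,-5],"roll":0},{"hand":255,"travel":[0,0,0],"roll":0},{"hand":255,"travel":[0,0,0],"roll":0}]'

```text
time: 13.15
ee_pos: [0.4424, -0.0044, 0.1065]
tool_rot: [[0.293, -0.003, -0.956], [0.956, 0.002, 0.293], [0.001, -1.0, 0.004]]
ft_force: [-0.7, 0.3, 0.9]
finger_gap: 0.0
```

```bash
python3 - <<'E'
from h import *
print(r.sense()['ee_pos'])
f=lambda c,x,y:cv2.resize(r.snapshot(c)[y:y+100,x:x+100],None,fx=4,fy=4,interpolation=cv2.INTER_CUBIC)
cv2.imwrite("pics/p4.png",np.hstack([f("scene",215,130),f("side",195,140)]))
E
```

```text
[ 0.4424098  -0.00438296  0.10647446]
```

View pics/p4.png

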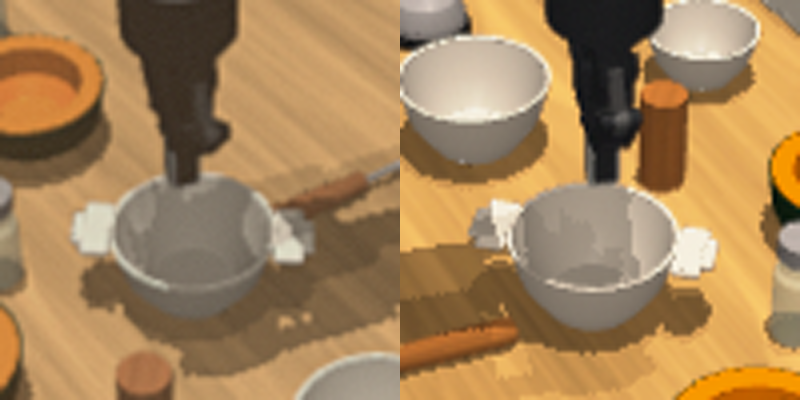

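The crops show the tips over the lugged bowl, about 45 mm above the rim and 5 mm from its middle. Nothing is disturbed. I'll lower slightly and hold.

>>> carry_out --increments '[{"hand":255,"travel":[-2,2,-12],"roll":0},{"hand":255,"travel":[0,0,0],"roll":0},{"hand":255,"travel":[0,0,0],"roll":0},{"hand":255,"travel":[0,0,0],"roll":0}]'

```text
time: 13.65
ee_pos: [0.4426, -0.0026, 0.0969]
tool_rot: [[0.292, 0.004, -0.956], [0.956, 0.0, 0.292], [0.001, -1.0, -0.004]]
ft_force: [-0.6, -0.5, 0.2]
finger_gap: -0.0
```

>>> carry_out --increments '[{"hand":255,"travel":[0,0,0],"roll":0},{"hand":255,"travel":[0,0,0],"roll":0},{"hand":255,"travel":[0,0,0],"roll":0},{"hand":255,"travel":[0,0,0],"roll":0},{"hand":255,"travel":[0,0,0],"roll":0},{"hand":255,"travel":[0,0,0],"roll":0},{"hand":255,"travel":[0,0,0],"roll":0},{"hand":255,"travel":[0,0,0],"roll":0},{"hand":255,"travel":[0,0,0],"roll":0},{"hand":255,"travel":[0,0,0],"roll":0},{"hand":255,"travel":[0,0,0],"roll":0},{"hand":255,"travel":[0,0,0],"roll":0},{"hand":255,"travel":[0,0,0],"roll":0},{"hand":255,"travel":[0,0,0],"roll":0},{"hand":255,"travel":[0,0,0],"roll":0},{"hand":255,"travel":[0,0,0],"roll":0},{"hand":255,"travel":[0,0,0],"roll":0},{"hand":255,"travel":[0,0,0],"roll":0},{"hand":255,"travel":[0,0,0],"roll":0},{"hand":255,"travel":[0,0,0],"roll":0}]'

```text
time: 15.65
ee_pos: [0.443, -0.0027, 0.0975]
tool_rot: [[0.292, 0.005, -0.956], [0.956, 0.0, 0.292], [0.001, -1.0, -0.005]]
ft_force: [0.9, 0.3, 0.1]
finger_gap: 0.0002
```

```bash
python3 - <<'E'
from station import r
s=r.sense();p=s['ee_pos'];print(p,s['time'],s['ft_force'])
if abs(p[0]-.438)<.012 and abs(p[1])<.012 and .085<p[2]<.115: print("handed in",r.hand_in())
E
```

```text
[ 0.44303374 -0.0026983   0.09747256] 15.65 [0.94603677 0.27939423 0.13566859]
the job is handed in; nothing more can be done
handed in None
```

I rang the bell, pointed at the squash half with seeds, then at the bowl with lugs, and handed the job in at 15.65 s while still pointing at that bowl.

- **Bell:** I pressed the plunger to its stop. The fingertips went about 6 mm below its rest height, and the force jumped to about 44 N at the bottom, well above the 5 N needed. That jump is how I knew it was fully down. The next picture showed the bell upright and looking as it did at the start; I did not measure the plunger's return.
- **Squash with seeds:** I held still for more than 2 s, about 4 mm from its middle, with the fingertips about 39 mm above its top edge.
- **Bowl with lugs:** I held still for more than 2 s, about 5 mm from its middle, with the fingertips about 37 mm above the rim. The force reading was within sensor noise (about 1 N).

Both holds were a little higher than the 3 cm asked for, but well inside the allowed range. I saw nothing out of place in the later pictures, but I did not re-measure where the other items ended up. The networks' positions differed from my own measurements by 1–2 cm, so I aimed by triangulating between the two fixed cameras.

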